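# Pin the washer hinge block and hold it against the sprung stop

## Robot

A 6-joint arm with a two-finger parallel gripper is mounted at the origin on the work surface. World frame = base frame: x ahead of the robot, y to its left, z up, the work surface at z = 0. Lengths are in mm, angles in rad, forces in N, time in s.
With the tool pointing down it reaches from about 350 to 775 mm from the base axis. Payload 7.3 kg.
Tool frame: the origin (TCP) lies at the very end of the fingers, on their centre line; the grasp point (between the pads) lies behind it (bot.grip_point_offset is the z of the grasp point in the tool frame, in mm); z points along the fingers, y is the line along which they close (so a half turn about z gives the same grasp; the last joint's range is limited). The gripper opens to 92 mm and grips with 3 to 60 N. Pads are 19 mm wide; open, the fingers measure 130 mm over their backs; the gripper's body (75 mm by 190 mm) begins 47 mm behind the grasp point.
Start: joints at [1.076, 0.342, 1.524, -0, 1.275, -0.146], TCP at [179.416, 493.411, 226.741] pointing down, gripper open.
Joint ranges: [-2.53, 2.53], [-0.77, 2.02], [0.04, 2.7], [-1, 4.14], [0.28, 2.66], [-3.11, 3.11]. Speed limits (rad/s): [2.57, 2.57, 3.14, 3.14, 3.14, 3.14].

## Interface

Orientations are given as [roll, pitch, yaw] about the fixed x, y, z axes, in that order (R = Rz(yaw) Ry(pitch) Rx(roll)).
In Python, from plant import bot gives the robot as it stands. The module is installed in compiled form; this text tells all that it offers.
- The arm moves only by the shell command python3 -m crank 'ROWS'. ROWS is JSON, a list that holds one entry, the list of rows, each a list of 5 numbers: the opening, from 0 (shut) to 1 (fully open), then the shift along the tool's x, y, z in cm, then the turn about the tool's z in degrees. In form: [[[claw, x, y, z, turn], ...]]. A call has exactly 10 rows; each row is the pose to reach, as a shift and turn from the pose commanded when the call began, along the tool's axes at that moment; what a row does not reach only later rows make up. A row lasts 1/10 s, in which the tool goes at most 50 mm and 8.59 degrees, less where a joint would pass 70% of its speed; a pose out of reach is approached as far as the arm can. A call with a gripper value outside its range is refused whole. The fingers move at their own pace and stop on an object; the grip force is fixed at half the most. Time passes only in rows, so rows that repeat a pose let the fingers close, or fill a call up. It gives the time, the measured TCP pose, the force, the opening and the grip force at its end, in the units of the state.
- bot.get_obs(): the state, without advancing time (a new reading comes with each control period).
- bot.capture(name): name is "scene" or "side" or "wrist"; returns (picture, depth): 480x640x3 uint8, red, green, blue; 480x640 float32, mm along the optical axis (not along the pixel's ray), 0 where there is no reading.
- bot.calibration(name): a dict with "vertical_fov" (degrees; the focal length in pixels is half the picture's height over the tangent of half this angle, whatever the lens; pixels are square), "cx", "cy" (the principal point, pixels), "rvec" (rotation vector, rad) and "tvec" (3), from world to camera coordinates, as OpenCV has them; the wrist camera has in their place "tool_from_camera" (4x4, takes a point from camera to tool coordinates, whose origin is the TCP and whose axes are the flange's). Camera axes: x right, y down, z forward; pixel columns grow to the right and rows downward; lengths in mm; the calibration is good to about 2 mm. A picture is of the moment at which its call begins: read the wrist's pose just before it. calibration takes no time and is no camera call.
- bot.close_job(): hands the job in; it is judged then, once.
The state is a dict: "time": time; "joint_positions": joint angles; "dq": joint speeds; "tau": joint torques, N m; "tool_pos": TCP position; "tcp_rot": TCP orientation; "contact_force": force on the tool from outside, world axes, zero at the start; "moment": the same for the moment, N m; "grip_width": finger opening in mm; "finger_force": force on a finger pad.
Only numpy, scipy, OpenCV 4.12 (cv2) and the standard library are available. Lean on these libraries where they do the work, as an engineer would, in place of code of your own. Each camera call takes 0.05 s, during which the arm holds its last target. There are 200 camera calls.

## Task

Drop the two headed hinge pins from the wooden tray, one after the other, into the two holes of the aluminium hinge block until their heads sit on it; the headless pin and everything else stay where they are. Then slide the block, flat on the table, with a long side squarely and centrally against the steel stop plate of the jig and press the sprung plate back with a steady push of about 10 N, never driving it to the end of its travel. Finish while still holding the block pressed like that and do not let go: I will tighten the set screws while you hold.

Things in the scene. Friction and masses are not known exactly. Their poses are not given: they have to be found in the camera images.
- block: loose bare-aluminium block, 44 mm (x) by 60 mm (y) by 36 mm high, about 0.3 kg, on the table; origin at the centre of its underside, z up. Two vertical through holes, 16 mm in diameter, chamfered, at y = +16 and -16 mm (x = 0). Its two 60 mm sides (facing +x and -x) are alike: either may go against the stop. It can be gripped over its 60 mm length (along y) even with the pins in
- block_hole0 (a point): centre of the mouth of one hole, in the block's top face (36 mm above its underside), on its +y half; turns with the block
- block_hole1 (a point): centre of the mouth of the other hole, in the top face, on the -y half
- pin1: headed steel pin, 50 mm tall, 80 g: round shaft 14 mm in diameter, 30 mm long, foot chamfered; on it a round head 20 mm in diameter, 20 mm tall. Upright in a tray pocket, foot 4 mm above the table. Origin at the centre of the foot, z towards the head. Hold the head by its upper 15 mm to keep the fingertips clear of the block's top; released, a pin slides down its hole by itself
- pin1_seat (a point): centre of the underside of pin1's head, 30 mm above its foot; when seated it lies at the hole's mouth
- pin2: the second headed hinge pin, same as pin1
- pin2_seat (a point): centre of the underside of pin2's head, 30 mm above its foot
- tray: low wooden tray block fixed to the table, 150 mm (x) by 50 mm (y) by 16 mm high; origin at the centre of its underside. Three round pockets, 16 mm in diameter and 12 mm deep, in a row along its x at x = -42, 0 and +42 mm; two hold the headed pins, one the headless pin, in any order. It stands to the robot's left or right
- stud: worn headless pin of steel, a plain stud 14 mm in diameter and 34 mm tall, in the remaining pocket of the tray; leave it there. Origin at its foot
- jig: jig fixed to the table: grey housing (130 mm wide, 45 mm high, its front 62 mm behind the plate's resting face) carrying on two rods the sprung stop plate. Origin on the table below the middle of the plate's face at rest; its x axis points from the plate's face into the jig (the pushing direction), z up
- stop_face (a point): middle of the front face of the steel stop plate, 18 mm above the table; moves with the plate. The plate is 80 mm wide (y), 36 mm high (2 to 38 mm above the table), 12 mm thick; axes as the jig's: the block comes from its -x side and is pushed along +x
- stop (a joint): how far the stop plate is pushed back (m): 0 at rest, 0.035 at the end of its travel. A spring of 600 N/m with no preload resists (10 N at about 17 mm, i.e. about half of its travel), so the plate springs forward again when released
- partsbox: grey plastic box of nuts fixed to the table, 130 by 90 by 40 mm, on the side where the tray is not; leave alone
- driver: screwdriver lying on the table, 190 mm long; leave alone
- tape: roll of paper tape lying flat, 90 mm across, 24 mm high; leave alone
- soap: white soap bottle, 72 mm across, 200 mm tall; leave alone
- mug: white mug, 80 mm across, 90 mm tall; leave alone
- pulley: dark steel pulley wheel lying flat, 76 mm across, 22 mm high; leave alone
There are look-alikes about, which are no part of the job. What is shaped like the pin2 but orange or red is not meant. What is shaped like the pin1 but yellow is not meant.

How it is judged (in metres and radians):
On the way, in this order (a step that is already met when the one before it is completed fails the run):
1. one headed pin sits in a hole of the block, the stop plate still at rest (((horizontal distance between pin1_seat and block_hole0 below 0.005 m and z of pin1_seat in the frame of block between 0.03 and 0.04 m and angle between pin1's own z axis and vertical below 0.2 rad) or (horizontal distance between pin1_seat and block_hole1 below 0.005 m and z of pin1_seat in the frame of block between 0.03 and 0.04 m and angle between pin1's own z axis and vertical below 0.2 rad) or (horizontal distance between pin2_seat and block_hole0 below 0.005 m and z of pin2_seat in the frame of block between 0.03 and 0.04 m and angle between pin2's own z axis and vertical below 0.2 rad) or (horizontal distance between pin2_seat and block_hole1 below 0.005 m and z of pin2_seat in the frame of block between 0.03 and 0.04 m and angle between pin2's own z axis and vertical below 0.2 rad)) and value of joint stop below 0.004 m), for 0.2 s.
2. both headed pins sit in the block, one in each hole, the stop plate still at rest ((((horizontal distance between pin1_seat and block_hole0 below 0.005 m and z of pin1_seat in the frame of block between 0.03 and 0.04 m and angle between pin1's own z axis and vertical below 0.2 rad) and (horizontal distance between pin2_seat and block_hole1 below 0.005 m and z of pin2_seat in the frame of block between 0.03 and 0.04 m and angle between pin2's own z axis and vertical below 0.2 rad)) or ((horizontal distance between pin1_seat and block_hole1 below 0.005 m and z of pin1_seat in the frame of block between 0.03 and 0.04 m and angle between pin1's own z axis and vertical below 0.2 rad) and (horizontal distance between pin2_seat and block_hole0 below 0.005 m and z of pin2_seat in the frame of block between 0.03 and 0.04 m and angle between pin2's own z axis and vertical below 0.2 rad))) and value of joint stop below 0.004 m), for 0.2 s.
At the end, for the whole second after the job is handed in: Both pins sit in the holes (heads within 6 mm of seated, 5 mm of centre); the robot still holds the block at rest, flat (6 mm, 3 deg), square (4 deg) and central (10 mm) against the stop plate with 6.5 to 13.5 N (plate 10 to 24 mm back), through the last second ((((horizontal distance between pin1_seat and block_hole0 below 0.005 m and z of pin1_seat in the frame of block between 0.03 and 0.04 m and angle between pin1's own z axis and vertical below 0.2 rad) and (horizontal distance between pin2_seat and block_hole1 below 0.005 m and z of pin2_seat in the frame of block between 0.03 and 0.04 m and angle between pin2's own z axis and vertical below 0.2 rad)) or ((horizontal distance between pin1_seat and block_hole1 below 0.005 m and z of pin1_seat in the frame of block between 0.03 and 0.04 m and angle between pin1's own z axis and vertical below 0.2 rad) and (horizontal distance between pin2_seat and block_hole0 below 0.005 m and z of pin2_seat in the frame of block between 0.03 and 0.04 m and angle between pin2's own z axis and vertical below 0.2 rad))) and contact force between block and jig between 6.5 and 13.5 N and value of joint stop between 0.01 and 0.024 m and contact force between any of the fingers, the arm and block above 3 N and y of block in the frame of stop_face between -0.01 and 0.01 m and angle between the x axis of block and the x axis of stop_face, either way round below 0.07 rad and height (world z) of block below 0.006 m and angle between block's own z axis and vertical below 0.06 rad and linear speed of block below 0.01 m/s); the arm keeps its last pose, push and grip.
It fails at once if the stop plate is driven to the end of its travel (beyond 32 mm) (value of joint stop above 0.032 m).
It fails at once if the headless pin, box, screwdriver, tape, bottle, mug or pulley is moved (by more than 20 to 30 mm) (distance of any of stud, partsbox from where it was at the start of the episode above 0.02 m or distance of any of driver, tape, soap, mug, pulley from where it was at the start of the episode above 0.03 m).
It also fails if it takes over 72 s, if anything falls off the work surface, if the arm or the gripper's body presses on something with over 40 N, if the wrist force passes 120 N, or if a joint passes its speed limit or range.

## Working session

There is one attempt and no reset: what is moved stays moved. The work goes in short steps, Python scripts to look and compute and a shell command to move; the robot and the scene stay as the last step left them, time stands still between calls to the robot, and variables do not carry over. Pictures are saved under pics/ and viewed, at most 10 in all, crops included, and the job is handed in when it is done.

```bash
mkdir -p pics
cat > h.py <<'E'
import numpy as np, cv2
from scipy.spatial.transform import Rotation as R
from plant import bot
def cam(name,obs=None):
    c=bot.calibration(name); f=240/np.tan(np.radians(c["vertical_fov"])/2)
    K=np.array([[f,0,c["cx"]],[0,f,c["cy"]],[0,0,1]])
    if "rvec" in c:
        Rw=cv2.Rodrigues(np.array(c["rvec"],float))[0]; t=np.array(c["tvec"],float).ravel()
        T=np.eye(4); T[:3,:3]=Rw.T; T[:3,3]=-Rw.T@t
    else:
        W=np.eye(4); W[:3,:3]=R.from_euler('xyz',obs["tcp_rot"]).as_matrix(); W[:3,3]=obs["tool_pos"]
        T=W@np.array(c["tool_from_camera"])
    return K,T
def ray(K,T,uv,z):
    uv=np.atleast_2d(np.array(uv,float)); d=np.c_[(uv-K[[0,1],[2,2]])/K[0,0],np.ones(len(uv))]@T[:3,:3].T
    o=T[:3,3]; return o+d*((z-o[2])/d[:,2])[:,None]
def cloud(K,T,dep):
    v,u=np.mgrid[:480,:640]; p=np.stack([(u-K[0,2])/K[0,0]*dep,(v-K[1,2])/K[0,0]*dep,dep],-1)
    return p@T[:3,:3].T+T[:3,3]
def save(n,im): cv2.imwrite("pics/"+n,im[...,::-1])
E
python3 - <<'E'
from h import *
o=bot.get_obs(); print(o, bot.grip_point_offset)
for n in ["scene","side","wrist"]:
    o=bot.get_obs(); im,d=bot.capture(n); save(n+"0.png",im); np.savez("pics/"+n+"0.npz",im=im,d=d)
    print(n,bot.calibration(n)); print(cam(n,o)[1].round(2))
E
```

```text
{'time': 0.0, 'joint_positions': array([ 1.07601187e+00,  3.42703649e-01,  1.52501963e+00,  1.00468314e-05,
        1.27540290e+00, -1.45991544e-01]), 'dq': array([ 0.00068315,  0.00118141,  0.00142126, -0.00030758, -0.00128527,
        0.00011356]), 'tau': array([ 2.75331353e-03, -4.31245387e+01, -2.44218886e+01,  7.18800444e-02,
        5.58816385e-02, -1.55294060e-04]), 'tool_pos': array([179.20126825, 493.03331459, 226.05395594]), 'tcp_rot': array([-3.14007684e+00, -2.32592643e-04,  2.79279663e+00]), 'contact_force': array([ 0.26887434, -0.45463058, -0.09320467]), 'moment': array([ 0.0137956 ,  0.02041832, -0.00243616]), 'finger_force': 0.0, 'grip_width': 92.10770001818177} -18.8
scene {'vertical_fov': 49.49655149523857, 'cx': 318.75119428963535, 'cy': 232.1847404912815, 'rvec': array([ 1.89459665,  1.57760453, -0.65662203]), 'tvec': array([ -62.79709294, -340.40934855, 1824.62556328])}
[[ 1.80000e-01  7.00000e-01 -6.90000e-01  1.51496e+03]
 [ 9.80000e-01 -1.30000e-01  1.20000e-01 -2.05230e+02]
 [-1.00000e-02 -7.00000e-01 -7.10000e-01  1.05445e+03]
 [ 0.00000e+00  0.00000e+00  0.
[... 400 characters left out ...]
00  0.0000e+00  0.0000e+00  1.0000e+00]]
wrist {'vertical_fov': 62.49547199566699, 'cx': 325.1451611656775, 'cy': 244.99195411832434, 'tool_from_camera': array([[-3.74402378e-04, -9.51966890e-01, -3.06200750e-01,
         8.29041438e+01],
       [ 9.99999411e-01, -4.43687313e-05, -1.08479353e-03,
        -1.98637930e-01],
       [ 1.01910179e-03, -3.06200976e-01,  9.51966346e-01,
        -1.56946658e+02],
       [ 0.00000000e+00,  0.00000000e+00,  0.00000000e+00,
         1.00000000e+00]])}
[[ 3.4000e-01  8.9000e-01  2.9000e-01  1.0135e+02]
 [ 9.4000e-01 -3.2000e-01 -1.1000e-01  5.2142e+02]
 [-0.0000e+00  3.1000e-01 -9.5000e-01  3.8309e+02]
 [ 0.0000e+00  0.0000e+00  0.0000e+00  1.0000e+00]]
```

View pics/scene0.png

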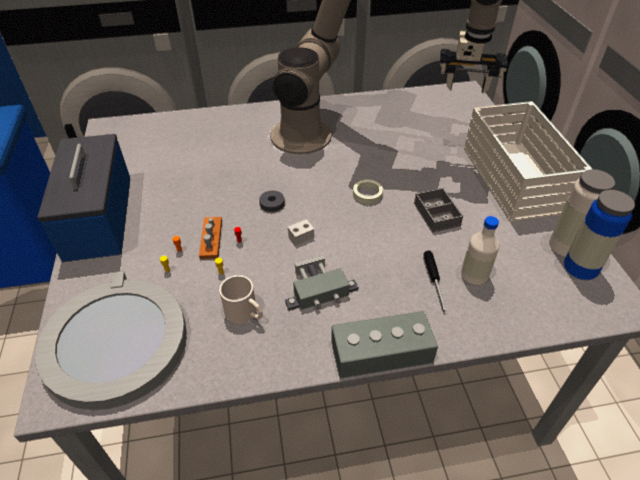

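View pics/side0.png

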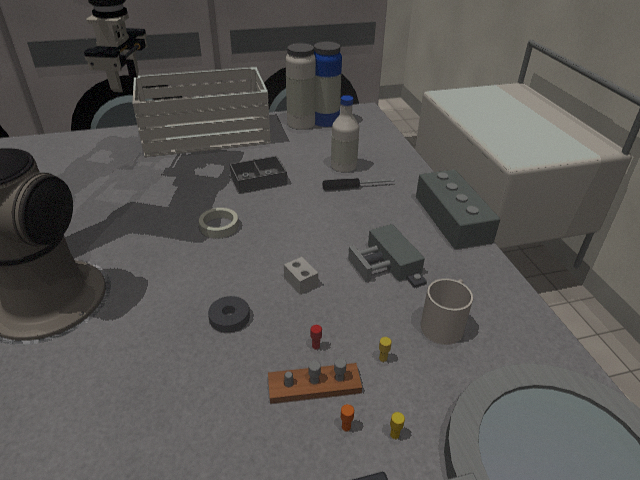

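The scene view shows the block at (301,231), the jig at (320,285) with its plate facing the robot, and the tray at (210,238). In the side view, the tray at (315,382) holds the stud at (289,379) and headed pins at (314,373) and (340,370). The coloured look-alikes stand around it.

Run:
```python
from h import *
for n,bb in [("side",{"block":(270,250,335,305),"plate":(335,225,440,295),"tray":(255,350,375,410)}),("scene",{"block":(280,212,322,250),"plate":(280,250,365,312),"tray":(190,205,230,262)})]:
    z=np.load(f"pics/{n}0.npz"); K,T=cam(n); P=cloud(K,T,z["d"])
    for k,(a,b,c,d) in bb.items():
        p=P[b:d,a:c].reshape(-1,3); im=z["im"][b:d,a:c].reshape(-1,3)
        for lo,hi in {"block":[(28,45)],"plate":[(28,41),(41,60)],"tray":[(10,22),(30,43),(46,62)]}[k]:
            q=p[(p[:,2]>lo)&(p[:,2]<hi)]
            if len(q)<5: print(n,k,lo,len(q)); continue
            r=cv2.minAreaRect(q[:,:2].astype(np.float32))
            print(n,k,(lo,hi),len(q),"mean",q.mean(0).round(1),"med z",np.median(q[:,2]).round(1),"rect",np.round(r[0],1),np.round(r[1],1),round(r[2],1))
            if k=="tray" and lo>=30:
                m=np.zeros(P.shape[:2],np.uint8); s=(P[...,2]>lo)&(P[...,2]<hi); m[b:d,a:c]=s[b:d,a:c]
                nl,L,st,ce=cv2.connectedComponentsWithStats(m)
                for i in range(1,nl):
                    if st[i,4]>8: print("   ",ce[i].round(1),st[i,4],P[L==i].mean(0).round(1))
    a,b,c,d=[(255,215,455,415)][0] if n=="side" else (180,190,380,330)
    save(n+"_c.png",cv2.resize(z["im"][b:d,a:c],None,fx=3 if n=="side" else 4,fy=3 if n=="side" else 4,interpolation=cv2.INTER_CUBIC))
```

```text
side block (28, 45) 467 mean [489.7 -80.2  33.4] med z 33.7 rect [490.2 -78.8] [46.2 65.6] 20.6
side plate (28, 41) 627 mean [661.4 -80.2  34.7] med z 35.1 rect [672.7 -64.3] [134.5 128.4] 1.6
side plate (41, 60) 1033 mean [701.3 -65.6  43.4] med z 43.2 rect [ 710.2 -110.9] [ 60.9 237.3] 10.2
side tray (10, 22) 2107 mean [ 451.2 -332.4   14.3] med z 14.3 rect [ 454.  -328.4] [ 53.3 150.3] 83.0
side tray (30, 43) 159 mean [ 447.1 -332.5   36.7] med z 36.6 rect [ 453.9 -332.5] [13.  99.2] 79.3
    [313.6 374.3] 50 [ 451.3 -334.8   38.3]
    [339.4 371.8] 45 [ 492.9 -340.2   37.7]
    [288.1 375.8] 64 [ 411.5 -325.1   34.9]
side tray (46, 62) 299 mean [ 475.4 -346.8   50.9] med z 51.4 rect [ 468.4 -366.1] [93.8 61.3] 80.4
    [339.7 363.8] 122 [ 494.5 -335.3   51.5]
    [314.1 366.6] 124 [ 453.3 -330.3   51.4]
    [347.1 407.2] 53 [ 483.1 -411.9   48.3]
scene block (28, 45) 266 mean [494.1 -78.5  34.3] med z 34.4 rect [492.2 -77.8] [51.  63.5] 21.1
scene plate (28, 41) 494 mean [677.4 -67.4  34.7] med z 34.6 rect [679.5 -63.9] [141.4 128.5] 9.5
scene plate (41, 60) 938 mean [705.6 -60.   44.6] med z 44.4 rect [677.7 -64.3] [119.2 130.7] 11.2
scene tray (10, 22) 533 mean [ 465.5 -327.3   15.5] med z 15.4 rect [ 454.6 -328.4] [ 51.  156.2] 82.9
scene tray (30, 43) 57 mean [ 457.7 -328.3   37.1] med z 37.4 rect [ 457.4 -329.4] [ 20. 103.] 86.7
    [210.  220.1] 20 [ 415.1 -323.6   36.3]
    [208.6 231.3] 20 [ 461.2 -328.9   37.9]
    [207.5 242.6] 17 [ 503.5 -333.2   37.1]
scene tray (46, 62) 106 mean [ 501.3 -325.6   51.6] med z 51.6 rect [ 520.  -324.1] [145.4  30. ] 9.2
    [208.  226.7] 41 [ 457.7 -328.2   52.2]
    [206.5 237.6] 42 [ 499.2 -333.5   52.2]
    [218.2 259.7] 23 [ 582.8 -306.3   49.5]
```

View pics/side_c.png

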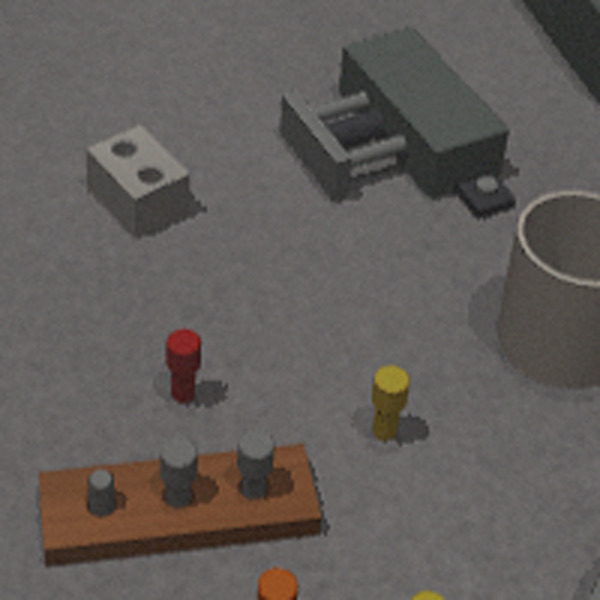

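```bash
cat >> h.py <<'E'
def rows(o,targets):
    "tool-axis shifts (cm) and turns (deg) from pose o to each world target (x,y,z,yaw deg)"
    M=R.from_euler('xyz',o["tcp_rot"]).as_matrix(); y0=np.degrees(o["tcp_rot"][2])
    for t in targets:
        print(t,"->",(M.T@(np.array(t[:3])-o["tool_pos"])/10).round(2),"turn",round((y0-t[3]+180)%360-180,1))
def st():
    o=bot.get_obs(); print("t",round(o["time"],2),"tcp",o["tool_pos"].round(1),"yaw",np.degrees(o["tcp_rot"]).round(2),"F",o["contact_force"].round(1),"w",round(o["grip_width"],1),"ff",round(o["finger_force"],1),"q",o["joint_positions"].round(2)); return o
E
python3 - <<'E'
from h import *
o=st(); rows(o,[(430,50,290,77),(435,-150,260,30),(470,-331,230,-7)])
z=np.load("pics/side0.npz"); K,T=cam("side"); P=cloud(K,T,z["d"])
for nm,(a,b,c,d) in dict(mug=(420,275,475,345),soap=(325,95,365,175)).items():
    p=P[b:d,a:c].reshape(-1,3); p=p[p[:,2]>50]; print(nm,np.percentile(p,[2,98],axis=0).round())
E
```

```text
t 0.15 tcp [179.3 493.1 226.2] yaw [-1.7993e+02 -1.0000e-02  1.6001e+02] F [-0.1 -0.  -0.8] w 92.0 ff 0.0 q [ 1.08  0.34  1.52 -0.    1.28 -0.15]
(430, 50, 290, 77) -> [-38.71 -33.08  -6.35] turn 83.0
(435, -150, 260, 30) -> [-46.01 -51.7   -3.33] turn 130.0
(470, -331, 230, -7) -> [-55.49 -67.51  -0.31] turn 167.0
mug [[ 677. -305.   51.]
 [ 753. -228.   90.]]
soap [[676. 312.  52.]
 [769. 604. 198.]]
```

```bash
python3 -m crank '[[[0.6,-3.9,-3.3,-1,8.4],[0.6,-7.7,-6.6,-3,16.6],[0.6,-11.6,-9.9,-4,25],[0.6,-15.5,-13.2,-5,33],[0.6,-19.4,-16.5,-6,41],[0.6,-23.2,-19.8,-6.4,50],[0.6,-27,-23,-6.4,58],[0.6,-31,-26.5,-6.4,66],[0.6,-35,-29.8,-6.4,74],[0.6,-38.7,-33.1,-6.4,82]]]'
python3 - <<'E'
from h import *
o=st(); rows(o,[(435,-150,260,30),(475,-331,230,-7)])
E
```

```text
time: 1.15
tool_pos: [422.4, 62.9, 290.8]
tcp_rot: [3.141, -0.0, 1.356]
contact_force: [0.7, 0.6, 0.7]
grip_width: 55.3
finger_force: 0.0
t 1.15 tcp [422.4  62.9 290.8] yaw [ 1.7998e+02 -2.0000e-02  7.7670e+01] F [0.7 0.6 0.7] w 55.3 ff 0.0 q [-0.03  0.11  1.65  0.    1.38  0.18]
(435, -150, 260, 30) -> [-20.53   5.77   3.07] turn 47.7
(475, -331, 230, -7) -> [-37.36  13.54   6.07] turn 84.7
```

```bash
python3 -m crank '[[[0.6,-4.5,1,0.5,8.5],[0.6,-9,2.2,1,17],[0.6,-13.5,3.4,1.5,25.5],[0.6,-18,4.8,2.5,34],[0.6,-22.5,6.4,3.5,42.5],[0.6,-27,8,4.5,51],[0.6,-31,9.8,5.5,59.5],[0.6,-34,11.2,6,68],[0.6,-36.3,12.3,6,76.5],[0.6,-36.3,12.3,6,85]]]'
python3 -m crank '[[[0.6,0,0,0,0],[0.6,0,0,0,0],[0.6,0,0,0,0],[0.6,0,0,0,0],[0.6,0,0,0,0],[0.6,0,0,0,0],[0.6,0,0,0,0],[0.6,0,0,0,0],[0.6,0,0,0,0],[0.6,0,0,0,0]]]'
python3 - <<'E'
from h import *
o=st(); im,d=bot.capture("wrist"); save("w1.png",im); np.savez("pics/w1.npz",im=im,d=d,pos=o["tool_pos"],rot=o["tcp_rot"])
E
```

```text
time: 2.15
tool_pos: [466.7, -318.8, 229.4]
tcp_rot: [-3.142, 0.001, -0.131]
contact_force: [-0.1, -0.2, 0.5]
grip_width: 55.2
finger_force: 0.0
time: 3.15
tool_pos: [466.8, -315.8, 230.7]
tcp_rot: [-3.141, 0.0, -0.122]
contact_force: [-0.9, 0.2, -0.4]
grip_width: 55.0
finger_force: 0.0
t 3.15 tcp [ 466.8 -315.8  230.7] yaw [-179.99    0.     -6.98] F [-0.9  0.2 -0.4] w 55.0 ff 0.0 q [-0.73  0.41  1.41  0.    1.32  0.96]
```

View pics/w1.png

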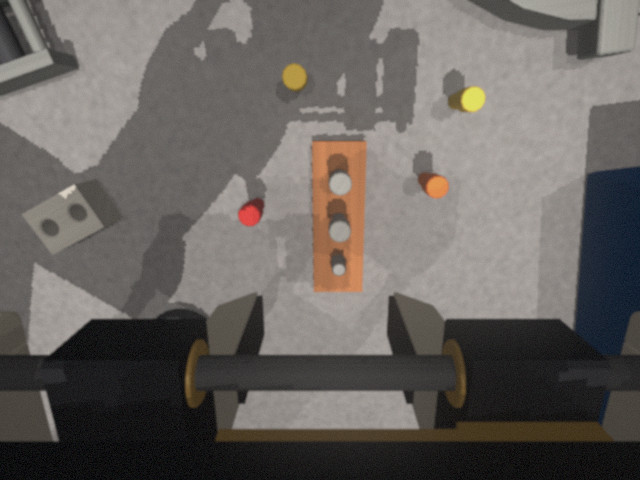

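The wrist view shows the two headed pins at (340,184) and (340,231), the stud at (338,269), and the block at (65,219) with its holes visible. The tray edges run nearly parallel to the image columns.

Run:
```python
from h import *
z=np.load("pics/w1.npz"); o=dict(tool_pos=z["pos"],tcp_rot=z["rot"]); K,T=cam("wrist",o); im=z["im"]; P=cloud(K,T,z["d"])
hsv=cv2.cvtColor(im,cv2.COLOR_RGB2HSV)
t=((hsv[...,1]>110)&(hsv[...,0]<14)).astype(np.uint8); t[:, :305]=0; t[:,375:]=0
t[:130]=0;t[300:]=0
c=max(cv2.findContours(t,0,2)[0],key=cv2.contourArea); r=cv2.minAreaRect(ray(K,T,c[:,0],16)[:,:2].astype(np.float32)); print("tray",r)
for (u,v) in [(340,184),(340,231),(338,269)]:
    zz=P[v-2:v+3,u-2:u+3,2]; w=im[v-16:v+17,u-16:u+17]
    g=((hsv[...,1]<70)&(hsv[...,2]>100)).astype(np.uint8)
    m=np.zeros_like(g); m[v-16:v+17,u-16:u+17]=g[v-16:v+17,u-16:u+17]
    n,L,s,ce=cv2.connectedComponentsWithStats(m); i=L[v,u]
    e=cv2.minEnclosingCircle(np.argwhere(L==i)[:,::-1].astype(np.float32))
    h=38 if u==338 else 54
    print((u,v),"depth z",np.median(zz).round(1),ce[i].round(1),s[i],e, "ray",ray(K,T,[ce[i]],h).round(1), "pix/mm",K[0,0]/np.median(z["d"][v,u]))
# block
m=(P[...,2]>30)&(P[...,2]<45); m[:, 130:]=0; m[:150]=0; m[270:]=0
q=P[m]; print("blk",np.median(q[:,2]),cv2.minAreaRect(q[:,:2].astype(np.float32)))
rows(o,[(496,-333.5,100,-7)])
```

```text
tray ((454.98724365234375, -327.4199523925781), (48.99269104003906, 147.8826141357422), 83.07994079589844)
(340, 184) depth z 52.9 [339.9 183.1] [329 172  23  23 424] ((339.9747619628906, 183.01177978515625), 11.685121536254883) ray [[ 496.3 -332.5   54. ]] pix/mm 1.1809800233302052
(340, 231) depth z 52.6 [339.3 230.7] [329 220  22  22 379] ((339.1566162109375, 230.23794555664062), 11.427847862243652) ray [[ 454.8 -327.4   54. ]] pix/mm 1.1390435829776093
(338, 269) depth z 36.9 [338.5 269. ] [332 263  14  13 134] ((338.5, 268.5), 6.670932292938232) ray [[ 413.  -322.5   38. ]] pix/mm 1.0524958710497845
blk 34.406645422767326 ((490.8138732910156, -76.91310119628906), (44.10093307495117, 62.61528015136719), 20.00372886657715)
(496, -333.5, 100, -7) -> [ 3.12  1.41 13.07] turn 0.0
```

```bash
python3 -m crank '[[[0.6,1.5,0.7,4,0],[0.6,3.1,1.3,8,0],[0.6,3.1,1.3,12,0],[0.6,3.1,1.3,15,0],[0.6,3.1,1.3,17,0],[0.6,3.1,1.3,17,0],[0.6,3.1,1.3,17,0],[0.6,3.1,1.3,17,0],[0.6,3.1,1.3,17,0],[0.6,3.1,1.3,17,0]]]'
python3 - <<'E'
from h import *
o=st(); rows(o,[(496.2,-332.7,40,-7)])
E
```

```text
time: 4.2
tool_pos: [496.5, -332.8, 61.9]
tcp_rot: [3.141, -0.002, -0.122]
contact_force: [-0.5, 0.1, -0.1]
grip_width: 54.9
finger_force: 0.0
t 4.2 tcp [ 496.5 -332.8   61.9] yaw [ 1.7994e+02 -1.0000e-01 -6.9800e+00] F [-0.5  0.1 -0.1] w 54.9 ff 0.0 q [-0.72  0.64  1.52  0.    0.98  0.97]
(496.2, -332.7, 40, -7) -> [-0.03 -0.    2.19] turn 0.0
```

```bash
python3 -m crank '[[[0.6,0,0,1.2,0],[0.6,0,0,2.15,0],[0.6,0,0,2.15,0],[0.1,0,0,2.15,0],[0.1,0,0,2.15,0],[0.1,0,0,2.15,0],[0.1,0,0,2.15,0],[0.1,0,0,2.15,0],[0.1,0,0,2.15,0],[0.1,0,0,2.15,0]]]'
python3 -m crank '[[[0.1,0,0,-1,0],[0.1,0,0,-3,0],[0.1,0,0,-6,0],[0.1,0,0,-8,0],[0.1,0,0,-8,0],[0.1,0,0,-8,0],[0.1,0,0,-8,0],[0.1,0,0,-8,0],[0.1,0,0,-8,0],[0.1,0,0,-8,0]]]'
python3 - <<'E'
from h import *
o=st(); rows(o,[(497.5,-78,200,20.5)])
E
```

```text
time: 5.2
tool_pos: [496.1, -332.5, 39.4]
tcp_rot: [3.141, -0.0, -0.122]
contact_force: [0.1, 0.7, 0.2]
grip_width: 18.0
finger_force: 30.0
time: 6.2
tool_pos: [495.8, -332.3, 118.6]
tcp_rot: [-3.141, 0.001, -0.122]
contact_force: [0.4, 0.9, -0.3]
grip_width: 17.8
finger_force: 30.0
t 6.2 tcp [ 495.8 -332.3  118.6] yaw [-1.7996e+02  5.0000e-02 -6.9900e+00] F [ 0.4  0.9 -0.3] w 17.8 ff 30.0 q [-0.72  0.57  1.46  0.    1.11  0.97]
(497.5, -78, 200, 20.5) -> [ -2.93 -25.26  -8.12] turn -27.5
```

```bash
python3 -m crank '[[[0.1,-1.5,-3.5,-3,-4],[0.1,-3,-7,-6,-8],[0.1,-4.5,-11,-8.5,-14],[0.1,-6,-15,-10,-20],[0.1,-7.5,-19,-10,-25],[0.1,-8.9,-22.5,-10,-27.5],[0.1,-8.9,-22.5,-10,-27.5],[0.1,-8.9,-22.5,-10,-27.5],[0.1,-8.9,-22.5,-10,-27.5],[0.1,-8.9,-22.5,-10,-27.5]]]'
python3 - <<'E'
from h import *
o=st(); im,d=bot.capture("wrist"); save("w2.png",im); np.savez("pics/w2.npz",im=im,d=d,pos=o["tool_pos"],rot=o["tcp_rot"])
E
```

```text
time: 7.2
tool_pos: [435.3, -99.3, 219.0]
tcp_rot: [-3.142, 0.0, 0.356]
contact_force: [-0.1, 0.5, -0.1]
grip_width: 18.0
finger_force: 30.0
t 7.2 tcp [435.3 -99.3 219. ] yaw [-1.800e+02  1.000e-02  2.042e+01] F [-0.1  0.5 -0.1] w 18.0 ff 30.0 q [-0.4   0.21  1.74 -0.    1.2   0.82]
```

View pics/w2.png

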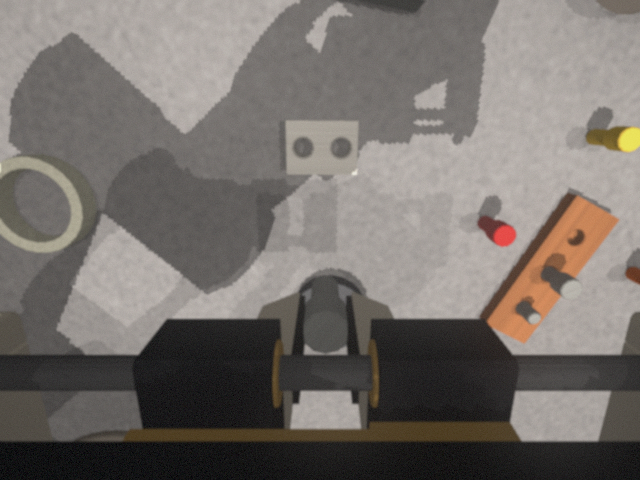

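The block top spans columns 286–358 and rows 121–175, with holes at (303,147) and (340,147). The held pin's head is at (325,325), and its pocket at (576,237) is now empty.

```bash
cat > blk.py <<'E'
from h import *
import sys
def blk(f,roi,n="wrist"):
    z=np.load(f); o=dict(tool_pos=z["pos"],tcp_rot=z["rot"]); K,T=cam("wrist",o); im=z["im"]; P=cloud(K,T,z["d"]); g=cv2.cvtColor(im,cv2.COLOR_RGB2GRAY)
    a,b,c,d=roi; m=np.zeros(g.shape,np.uint8); m[b:d,a:c]=((P[...,2]>26)&(P[...,2]<46))[b:d,a:c]
    cnt=max(cv2.findContours(m,0,1)[0],key=cv2.contourArea); hull=cv2.convexHull(cnt)
    r=cv2.minAreaRect(ray(K,T,hull[:,0],36)[:,:2].astype(np.float32)); print("top rect",np.round(r[0],1),np.round(r[1],1),round(r[2],2),"medz",np.median(P[...,2][m>0]).round(1))
    return z,o,K,T,im,P,g,m,hull
if __name__=="__main__":
    z,o,K,T,im,P,g,m,hull=blk("pics/w2.npz",(270,100,375,195))
    fill=np.zeros_like(m); cv2.fillConvexPoly(fill,hull,1); fill=cv2.erode(fill,np.ones((9,9),np.uint8))
    dark=((g<100)&(fill>0)).astype(np.uint8)
    n,L,s,ce=cv2.connectedComponentsWithStats(dark)
    H=[]
    for i in range(1,n):
        if s[i,4]>80:
            h=cv2.convexHull(np.argwhere(L==i)[:,::-1].astype(np.int32)); (c,ax,an)=cv2.fitEllipse(h); print(ce[i],s[i],c,ax); H.append(ray(K,T,[c],36)[0])
    H=np.array(H); print(H.round(1), "dist",np.linalg.norm(H[0]-H[1]),"mid",H.mean(0), "ang",np.degrees(np.arctan2(*(H[0]-H[1])[[1,0]])))
    for v in range(300,350,6): print(v,g[v,300:352:4],P[v,325].round(0))
    M=R.from_euler('xyz',o["tcp_rot"]).as_matrix()
    for u,v in [(325,327)]: print("pin top tool",M.T@(ray(K,T,[(u,v)],o["tool_pos"][2]+14)[0]-o["tool_pos"]))
E
python3 blk.py
```

```text
top rect [490.9 -76.5] [43.1 59.8] 20.39 medz 34.8
[305.06521739 147.31521739] [299 139  12  18  92] (303.864501953125, 147.32736206054688) (12.498567581176758, 17.327741622924805)
[343.20481928 150.36144578] [337 143  13  13  83] (342.8491516113281, 148.80967712402344) (10.780046463012695, 15.396344184875488)
[[485.4 -62.4  36. ]
 [495.7 -93.4  36. ]] dist 32.642401335107046 mid [490.55398562 -77.93388736  36.        ] ang 108.27384297418202
300 [ 46  64  88  74  74  75  76  77  72  75  76 101  46] [444. -97. 222.]
306 [44 48 75 75 77 74 72 74 70 73 77 73 44] [444. -97. 227.]
312 [37 52 73 74 78 81 81 83 79 77 71 71 36] [443. -97. 231.]
318 [41 60 76 87 88 83 85 84 87 83 79 75 37] [441. -98. 232.]
324 [32 75 83 87 87 82 81 82 82 85 85 83 47] [438. -99. 232.]
330 [36 77 92 84 84 78 81 80 77 81 84 81 43] [436. -99. 233.]
336 [27 74 86 83 81 80 81 81 84 82 81 81 43] [ 434. -100.  233.]
342 [35 61 86 81 80 78 80 83 82 77 84 78 36] [ 431. -101.  233.]
348 [ 28 113 153  89  80  81  84  82  84  82 116 149  46] [ 429. -102.  233.]
pin top tool [  2.38598501   0.44151519 -14.00042391]
```

Run:
```python
from h import *
rows(st(),[(457.2,-72,85,20.5)])
```

```text
t 7.25 tcp [435.2 -99.3 218.9] yaw [-1.7999e+02  2.0000e-02  2.0420e+01] F [-0.1 -0.3 -1.2] w 17.8 ff 30.0 q [-0.4   0.21  1.74 -0.    1.2   0.82]
(457.2, -72, 85, 20.5) -> [ 3.01 -1.79 13.39] turn -0.1
```

```bash
python3 -m crank '[[[0.1,1,-0.9,4,0],[0.1,2,-1.8,8,0],[0.1,3,-1.8,12,0],[0.1,3,-1.8,13.4,0],[0.1,3,-1.8,13.4,0],[0.1,3,-1.8,13.4,0],[0.1,3,-1.8,13.4,0],[0.1,3,-1.8,13.4,0],[0.1,3,-1.8,13.4,0],[0.1,3,-1.8,13.4,0]]]'
python3 - <<'E'
from h import *
o=st(); im,d=bot.capture("wrist"); save("w3.png",im); np.savez("pics/w3.npz",im=im,d=d,pos=o["tool_pos"],rot=o["tcp_rot"])
save("w3c.png",cv2.resize(im[60:380,200:520],None,fx=1.8,fy=1.8,interpolation=cv2.INTER_CUBIC))
E
```

```text
time: 8.25
tool_pos: [457.0, -71.0, 85.8]
tcp_rot: [3.141, -0.001, 0.358]
contact_force: [-0.9, -0.5, -0.4]
grip_width: 17.8
finger_force: 30.0
t 8.25 tcp [457.  -71.   85.8] yaw [ 1.7996e+02 -6.0000e-02  2.0510e+01] F [-0.9 -0.5 -0.4] w 17.8 ff 30.0 q [-0.32  0.41  1.88  0.    0.85  0.89]
```

View pics/w3c.png

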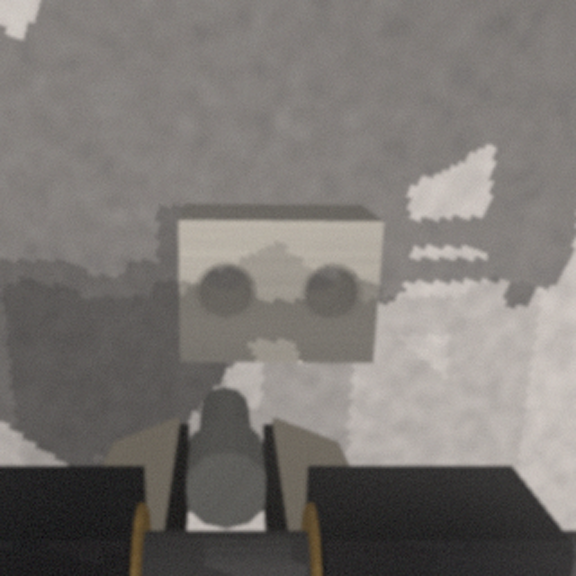

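The holes are at about (325.5,221) and (384,221). The held pin's head circle is centred at (326,332), and its foot's front edge is at (325,276).

```bash
cat > m3.py <<'E'
from blk import *
z,o,K,T,im,P,g,m,hull=blk("pics/w3.npz",(285,170,430,275))
M=R.from_euler('xyz',o["tcp_rot"]).as_matrix(); tool=lambda p:((p-o["tool_pos"])@M).round(1)
tp=o["tool_pos"][2]; f=tp-35.4
c=np.array([(178,219),(384,219),(374,362),(179,362)])/1.8+[200,60]
q=ray(K,T,c,36); print("corners tool",tool(q).tolist()); cc=q.mean(0); print("centre",cc, tool(cc))
print("holes",tool(ray(K,T,[(325.5,221.1),(383.9,221)],36)).tolist())
print("head top c (row/col)",tool(ray(K,T,[(326.1,331.7)],f+50)).tolist(),"edges",tool(ray(K,T,[(326,453/1.8+60),(326,526/1.8+60),(188/1.8+200,332),(266/1.8+200,332)],f+50)).tolist())
print("foot front",tool(ray(K,T,[(325,276)],f)).tolist(),"head depth z",P[331,326],f+50)
s=P[281:293,322:329].reshape(-1,3); print("shaft front pts tool",tool(np.median(s,0)), "head front",tool(np.median(P[302:309,322:329].reshape(-1,3),0)))
for z0 in (f,f+10): print(tool(ray(K,T,[(203/1.8+200,293),(249/1.8+200,293)],z0)).tolist())
E
python3 m3.py
```

```text
top rect [491.4 -75.9] [45.  59.7] 20.13 medz 34.8
corners tool [[51.6, -13.1, 49.8], [51.6, 46.7, 49.8], [7.4, 46.5, 49.8], [7.5, -13.7, 49.8]]
centre [490.5799485  -76.23049936  36.        ] [29.6 16.6 49.8]
holes [[30.4, 0.8, 49.8], [30.5, 32.2, 49.8]]
head top c (row/col) [[0.6, 0.9, -14.6]] edges [[9.6, 0.8, -14.6], [-9.0, 0.8, -14.6], [0.4, -7.9, -14.6], [0.4, 9.7, -14.6]]
foot front [[4.5, 0.5, 35.4]] head depth z [457.79222572 -71.64698567  99.69506002] 100.36134254858797
shaft front pts tool [ 6.4  0.4 18.1] head front [ 9.2  0.5 -7.7]
[[-5.3, -6.0, 35.4], [-5.3, 7.6, 35.4]]
[[-0.7, -5.7, 25.4], [-0.7, 7.2, 25.4]]
```

```bash
python3 -m crank '[[[0.1,1.5,0,0,0],[0.1,3,0,0,0],[0.1,3,0,0.5,0],[0.1,3,0,1.0,0],[0.1,3,0,1.3,0],[0.1,3,0,1.4,0],[0.1,3,0,1.5,0],[0.1,3,0,1.6,0],[0.1,3,0,1.65,0],[0.1,3,0,1.65,0]]]'
python3 - <<'E'
from h import *
o=st(); rows(o,[(485.4,-61.2,46,20.5)])
E
```

```text
time: 9.3
tool_pos: [484.9, -60.4, 68.7]
tcp_rot: [-3.142, -0.0, 0.358]
contact_force: [0.5, -0.7, -0.2]
grip_width: 18.1
finger_force: 30.0
t 9.3 tcp [484.9 -60.4  68.7] yaw [-1.800e+02 -1.000e-02  2.051e+01] F [ 0.5 -0.7 -0.2] w 18.1 ff 30.0 q [-0.28  0.47  1.83  0.    0.84  0.93]
(485.4, -61.2, 46, 20.5) -> [0.02 0.09 2.27] turn 0.0
```

```bash
python3 -m crank '[[[0.1,0,0,0.3,0],[0.1,0,0,0.6,0],[0.1,0,0,0.9,0],[0.1,0,0,1.2,0],[0.1,0,0,1.5,0],[0.1,0,0,1.8,0],[0.1,0,0,2.1,0],[0.1,0,0,2.3,0],[0.1,0,0,2.4,0],[0.1,0,0,2.4,0]]]'
```

```text
time: 10.3
tool_pos: [484.9, -60.4, 44.6]
tcp_rot: [-3.141, 0.0, 0.358]
contact_force: [0.3, -0.5, -1.3]
grip_width: 18.2
finger_force: 30.0
```

```bash
python3 -m crank '[[[0.4,0,0,0,0],[0.4,0,0,0,0],[0.4,0,0,0,0],[0.4,0,0,0,0],[0.4,0,0,-1,0],[0.4,0,0,-4,0],[0.4,0,0,-8,0],[0.4,-3,0,-12,0],[0.4,-6,0,-14,0],[0.4,-6,0,-14,0]]]'
python3 - <<'E'
from h import *
o=st(); im,d=bot.capture("wrist"); np.savez("pics/w4.npz",im=im,d=d,pos=o["tool_pos"],rot=o["tcp_rot"])
K,T=cam("wrist",o); P=cloud(K,T,d); m=((P[...,2]>44)&(P[...,2]<65)).astype(np.uint8); m[300:]=0
n,L,s,ce=cv2.connectedComponentsWithStats(m)
for i in range(1,n):
    if s[i,4]>100: print(s[i],np.median(P[L==i],0).round(1))
from blk import blk
blk("pics/w4.npz",(220,60,420,280))
rows(o,[(454.8,-327.4,130,-7)])
E
```

```text
time: 11.3
tool_pos: [427.7, -82.3, 188.3]
tcp_rot: [3.138, -0.004, 0.357]
contact_force: [0.0, 0.0, -0.4]
grip_width: 36.9
finger_force: 0.0
t 11.3 tcp [427.7 -82.3 188.3] yaw [179.78  -0.21  20.46] F [ 0.   0.  -0.4] w 36.9 ff 0.0 q [-0.37  0.22  1.82 -0.    1.1   0.85]
[311 137  27  29 602] [485.2 -61.2  54.8]
[529 232  28  25 530] [ 477.8 -248.1   48.9]
[597 288  31  12 251] [ 459.8 -321.2   51.6]
top rect [490.8 -76.4] [43.8 59.8] 20.08 medz 34.9
(454.8, -327.4, 130, -7) -> [-6.05 23.89  5.9 ] turn 27.5
```

```bash
python3 -m crank '[[[0.6,-1,4,0,5],[0.6,-2,8,0,10],[0.6,-3,12,0,15],[0.6,-4,16,0,20],[0.6,-5,20,1,25],[0.6,-6,23.9,4,27.5],[0.6,-6,23.9,8,27.5],[0.6,-6,23.9,11,27.5],[0.6,-6,23.9,12,27.5],[0.6,-6,23.9,12,27.5]]]'
python3 - <<'E'
from h import *
o=st(); rows(o,[(454.8,-327.4,40,-7)])
E
```

```text
time: 12.35
tool_pos: [455.9, -325.4, 63.0]
tcp_rot: [-3.139, 0.003, -0.122]
contact_force: [0.3, 0.1, 0.5]
grip_width: 55.3
finger_force: 0.0
t 12.35 tcp [ 455.9 -325.4   63. ] yaw [-1.7986e+02  1.7000e-01 -6.9600e+00] F [0.3 0.1 0.5] w 55.3 ff 0.0 q [-0.76  0.58  1.63  0.    0.93  0.94]
(454.8, -327.4, 40, -7) -> [-0.08  0.22  2.3 ] turn 0.0
```

```bash
python3 -m crank '[[[0.6,0,0,0,0],[0.6,-0.1,0.2,0,0],[0.6,-0.1,0.2,0.8,0],[0.6,-0.1,0.2,1.5,0],[0.6,-0.1,0.2,1.8,0],[0.6,-0.1,0.2,1.8,0],[0.6,-0.1,0.2,1.8,0],[0.6,-0.1,0.2,1.8,0],[0.6,-0.1,0.2,1.8,0],[0.6,-0.1,0.2,1.8,0]]]'
python3 - <<'E'
from h import *
o=st(); rows(o,[(454.8,-327.4,40,-7)])
E
```

```text
time: 13.35
tool_pos: [455.1, -328.2, 46.9]
tcp_rot: [3.141, -0.0, -0.122]
contact_force: [0.5, 0.1, 0.1]
grip_width: 55.3
finger_force: 0.0
t 13.35 tcp [ 455.1 -328.2   46.9] yaw [ 1.7999e+02 -2.0000e-02 -6.9800e+00] F [0.5 0.1 0.1] w 55.3 ff 0.0 q [-0.76  0.61  1.64  0.    0.89  0.93]
(454.8, -327.4, 40, -7) -> [-0.04 -0.08  0.69] turn 0.0
```

```bash
python3 -m crank '[[[0.6,-0.04,-0.08,0.4,0],[0.6,-0.04,-0.08,0.7,0],[0.6,-0.04,-0.08,0.7,0],[0.1,-0.04,-0.08,0.7,0],[0.1,-0.04,-0.08,0.7,0],[0.1,-0.04,-0.08,0.7,0],[0.1,-0.04,-0.08,0.7,0],[0.1,-0.04,-0.08,0.7,0],[0.1,-0.04,-0.08,0.7,0],[0.1,-0.04,-0.08,0.7,0]]]'
python3 -m crank '[[[0.1,0,0,-1,0],[0.1,0,0,-3,0],[0.1,0,0,-6,0],[0.1,0,0,-9,0],[0.1,0,0,-9,0],[0.1,0,0,-9,0],[0.1,0,0,-9,0],[0.1,0,0,-9,0],[0.1,0,0,-9,0],[0.1,0,0,-9,0]]]'
python3 - <<'E'
from h import *
o=st()
# hole1 and stand-off 45 mm short of it, with tool y along block x: yaw 110.5 or -69.5
b=np.array([490.8,-76.4]); a=np.radians(20.4); ey=np.array([-np.sin(a),np.cos(a)]); h1=b-16*ey; print(h1)
for yaw in (-69.6,110.4):
    tx=np.array([np.cos(np.radians(yaw)),np.sin(np.radians(yaw))]); p=h1-45*tx; rows(o,[(*p,130,yaw)]); print(np.arctan2(p[1],p[0])+np.pi/2-np.radians(yaw))
E
```

```text
time: 14.35
tool_pos: [454.8, -327.4, 39.7]
tcp_rot: [3.142, -0.0, -0.122]
contact_force: [-0.2, -0.9, 1.0]
grip_width: 18.1
finger_force: 30.0
time: 15.35
tool_pos: [454.5, -327.1, 129.0]
tcp_rot: [-3.141, 0.001, -0.122]
contact_force: [-0.7, -0.0, -0.4]
grip_width: 18.3
finger_force: 30.0
t 15.35 tcp [ 454.5 -327.1  129. ] yaw [-1.7995e+02  5.0000e-02 -6.9900e+00] F [-0.7 -0.  -0.4] w 18.3 ff 30.0 q [-0.76  0.5   1.56  0.    1.08  0.93]
[496.37715276 -91.39651183]
(np.float64(480.6914106276674), np.float64(-49.218822304735156), 130, -69.6) -> [ -0.78 -27.9   -0.07] turn 62.6
2.6835093550603224
(np.float64(512.0628948866307), np.float64(-133.57420135900537), 130, 110.4) -> [  3.36 -19.91  -0.08] turn -117.4
-0.611215984648902
```

```bash
python3 -m crank '[[[0.1,0.3,-2,0,-8],[0.1,0.7,-4,0,-16.5],[0.1,1,-6,0,-25],[0.1,1.4,-8,0,-33.5],[0.1,1.7,-10,0,-42],[0.1,2,-12,0,-50.5],[0.1,2.4,-14,0,-59],[0.1,2.7,-16,0,-67.5],[0.1,3,-18,0,-76],[0.1,3.4,-19.9,0,-84.5]]]'
python3 -m crank '[[[0.1,0,0,0,-8.4],[0.1,0,0,0,-16.8],[0.1,0,0,0,-25.2],[0.1,0,0,0,-32.9],[0.1,0,0,1.5,-32.9],[0.1,0,0,3.5,-32.9],[0.1,0,0,3.5,-32.9],[0.1,0,0,3.5,-32.9],[0.1,0,0,3.5,-32.9],[0.1,0,0,3.5,-32.9]]]'
python3 - <<'E'
from h import *
o=st(); im,d=bot.capture("wrist"); save("w5.png",im); np.savez("pics/w5.npz",im=im,d=d,pos=o["tool_pos"],rot=o["tcp_rot"])
save("w5c.png",cv2.resize(im[60:380,180:500],None,fx=1.8,fy=1.8,interpolation=cv2.INTER_CUBIC))
E
```

```text
time: 16.35
tool_pos: [512.7, -133.0, 129.4]
tcp_rot: [-3.141, -0.0, 1.359]
contact_force: [-0.2, 0.3, -0.8]
grip_width: 18.1
finger_force: 30.0
time: 17.35
tool_pos: [513.3, -134.1, 95.6]
tcp_rot: [3.14, 0.001, 1.927]
contact_force: [0.4, -1.0, -0.1]
grip_width: 17.6
finger_force: 30.0
t 17.35 tcp [ 513.3 -134.1   95.6] yaw [1.7993e+02 6.0000e-02 1.1042e+02] F [ 0.4 -1.  -0.1] w 17.6 ff 30.0 q [-0.4   0.49  1.69  0.    0.96 -0.76]
```

View pics/w5c.png

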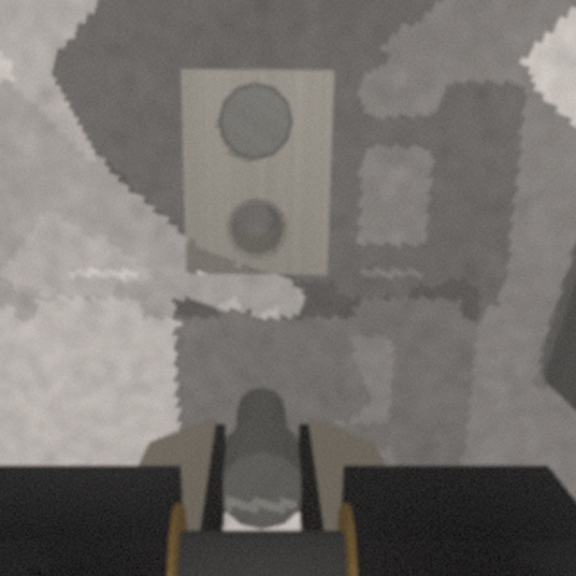

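The view shows pin1 seated in its hole, the free hole at crop (257,226), i.e. picture (322.8,185.6), and the block corners clearly visible. The held pin's head is at crop (262,489).

Run:
```python
from blk import *
z,o,K,T,im,P,g,m,hull=blk("pics/w5.npz",(275,90,375,220))
M=R.from_euler('xyz',o["tcp_rot"]).as_matrix(); tool=lambda p:((p-o["tool_pos"])@M).round(1)
tp=o["tool_pos"][2]; f=tp-35.7
c=np.array([(181,69),(335,69),(328,275),(188,273)])/1.8+[180,60]
q=ray(K,T,c,36); print("corners tool",tool(q).tolist()); cc=q.mean(0); print("centre",cc, tool(cc))
print("hole",tool(ray(K,T,[(257/1.8+180,226/1.8+60)],36)).tolist(),"pin1 head",tool(ray(K,T,[(255.5/1.8+180,121/1.8+60)],56)).tolist())
print("head top edges",tool(ray(K,T,[(325,453/1.8+60),(325,526/1.8+60),(223/1.8+180,332),(301/1.8+180,332)],f+50)).tolist())
u=325; s=P[281:293,u-4:u+4].reshape(-1,3); print("shaft front pts tool",tool(np.median(s,0)), "head front",tool(np.median(P[302:309,u-4:u+4].reshape(-1,3),0)))
```

```text
top rect [490.3 -75.8] [43.8 59.5] 20.1 medz 34.9
corners tool [[92.2, -22.8, 59.5], [92.2, 21.1, 59.5], [32.0, 20.8, 59.6], [32.7, -22.7, 59.5]]
centre [490.75568405 -76.09218414  36.        ] [62.3 -0.9 59.5]
hole [[47.3, -1.3, 59.5]] pin1 head [[78.5, -1.5, 39.5]]
head top edges [[8.8, 0.0, -14.3], [-9.9, -0.0, -14.3], [-0.4, -8.6, -14.3], [-0.4, 9.1, -14.3]]
shaft front pts tool [ 5.3 -0.4 19. ] head front [ 8.2 -0.2 -7. ]
```

```bash
python3 -m crank '[[[0.1,2.4,-0.05,0,0],[0.1,4.73,-0.11,0,0],[0.1,4.73,-0.11,0.8,0],[0.1,4.73,-0.11,1.6,0],[0.1,4.73,-0.11,2.0,0],[0.1,4.73,-0.11,2.2,0],[0.1,4.73,-0.11,2.35,0],[0.1,4.73,-0.11,2.5,0],[0.1,4.73,-0.11,2.65,0],[0.1,4.73,-0.11,2.7,0]]]'
```

```text
time: 18.4
tool_pos: [495.2, -90.0, 67.6]
tcp_rot: [3.142, -0.0, 1.927]
contact_force: [-0.4, 0.2, -0.1]
grip_width: 17.6
finger_force: 30.0
```

```bash
python3 -m crank '[[[0.1,0,0,0.3,0],[0.1,0,0,0.6,0],[0.1,0,0,0.9,0],[0.1,0,0,1.2,0],[0.1,0,0,1.5,0],[0.1,0,0,1.8,0],[0.1,0,0,2.0,0],[0.1,0,0,2.2,0],[0.1,0,0,2.2,0],[0.1,0,0,2.2,0]]]'
python3 -m crank '[[[0.4,0,0,0,0],[0.4,0,0,0,0],[0.4,0,0,0,0],[0.4,0,0,0,0],[0.4,0,0,-1,0],[0.4,0,0,-4,0],[0.4,0,0,-8,0],[0.4,-3,0,-12,0],[0.4,-5,0,-16,0],[0.4,-5,0,-16,0]]]'
python3 - <<'E'
from h import *
o=st(); rows(o,[(430,-100,220,20.4),(470,-100,250,15)])
E
```

```text
time: 19.4
tool_pos: [495.2, -90.0, 45.7]
tcp_rot: [3.142, -0.0, 1.927]
contact_force: [-0.4, 0.4, -1.3]
grip_width: 17.9
finger_force: 30.0
time: 20.4
tool_pos: [516.0, -139.9, 212.2]
tcp_rot: [3.133, 0.009, 1.925]
contact_force: [0.8, 0.4, -1.3]
grip_width: 36.7
finger_force: 0.0
t 20.4 tcp [ 516.  -139.9  212.2] yaw [179.49   0.53 110.32] F [ 0.8  0.4 -1.3] w 36.7 ff 0.0 q [-0.41  0.36  1.53 -0.    1.23 -0.76]
(430, -100, 220, 20.4) -> [ 6.72 -6.67 -0.9 ] turn 89.9
(470, -100, 250, 15) -> [ 5.31 -2.89 -3.85] turn 95.3
```

```bash
python3 -m crank '[[[0.9,0.5,-0.3,-0.5,8.5],[0.9,1,-0.6,-1,17],[0.9,1.6,-0.9,-1.5,25.5],[0.9,2.2,-1.1,-2,34],[0.9,2.8,-1.1,-2.5,42.5],[0.9,3.4,-1.1,-3,51],[0.9,4,-1.1,-3.5,59.5],[0.9,4.5,-1.1,-3.8,68],[0.9,5,-1.1,-3.8,76.5],[0.9,5,-1.1,-3.8,85]]]'
python3 -m crank '[[[0.9,0,0,0,8],[0.9,0,0,0,14],[0.9,0,0,0,14],[0.9,0,0,0,14],[0.9,0,0,0,14],[0.9,0,0,0,14],[0.9,0,0,0,14],[0.9,0,0,0,14],[0.9,0,0,0,14],[0.9,0,0,0,14]]]'
python3 - <<'E'
from h import *
o=st(); im,d=bot.capture("wrist"); save("w6.png",im); np.savez("pics/w6.npz",im=im,d=d,pos=o["tool_pos"],rot=o["tcp_rot"])
E
```

```text
time: 21.4
tool_pos: [484.2, -92.9, 243.9]
tcp_rot: [-3.141, 0.0, 0.438]
contact_force: [-0.2, 1.2, 0.0]
grip_width: 82.1
finger_force: 0.0
time: 22.4
tool_pos: [484.9, -93.8, 243.7]
tcp_rot: [-3.142, -0.0, 0.199]
contact_force: [0.1, 0.0, -0.6]
grip_width: 82.4
finger_force: 0.0
t 22.4 tcp [484.9 -93.8 243.7] yaw [-180.     -0.     11.42] F [ 0.1  0.  -0.6] w 82.4 ff 0.0 q [-0.35  0.27  1.58  0.    1.29  1.02]
```

View pics/w6.png

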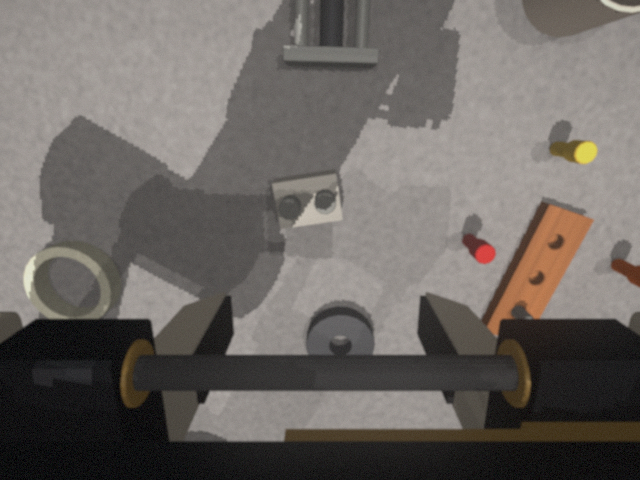

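The plate spans columns 284–378 at rows 47–63, the block is at (307,200) with both pins in, and the tray has only the stud left. Next I'll measure the plate, block and heads.

Run:
```python
from blk import *
z,o,K,T,im,P,g,m,hull=blk("pics/w6.npz",(255,160,355,240))
mm=np.zeros(g.shape,bool); mm[165:235,255:355]=((P[...,2]>47)&(P[...,2]<62))[165:235,255:355]
n,L,s,ce=cv2.connectedComponentsWithStats(mm.astype(np.uint8))
for i in range(1,n):
    if s[i,4]>100: print("head",np.median(P[L==i],0).round(1),s[i])
M=R.from_euler('xyz',o["tcp_rot"]).as_matrix(); tool=lambda p:((p-o["tool_pos"])@M).round(1)
for v in range(40,72,2): print(v,"Z",P[v,290:375:21,2].round(0),"g",g[v,290:375:21])
for v in (50,53): 
    r=g[v].astype(int); print(v,P[v,276:294:2,2].round(0),P[v,366:386:2,2].round(0))
mm=np.zeros(g.shape,bool); mm[35:72,270:395]=((P[...,2]>33)&(P[...,2]<42))[35:72,270:395]
c=max(cv2.findContours(mm.astype(np.uint8),0,1)[0],key=cv2.contourArea); h=cv2.convexHull(c)
r=cv2.minAreaRect(ray(K,T,h[:,0],38)[:,:2].astype(np.float32)); print("plate top",r)
```

```text
top rect [491.6 -76.4] [45.  59.8] 20.01 medz 34.8
head [497.3 -92.   54.8] [314 191  23  23 400]
head [485.9 -61.9  54.7] [279 197  22  23 397]
40 Z [-1. -0. 31.  0. -1.] g [91 90 67 80 99]
42 Z [-0. -1. 31.  0. -1.] g [89 96 65 78 98]
44 Z [ 0. -1. 31. -0. -0.] g [98 96 67 74 96]
46 Z [37. 37. 38. -0. -1.] g [133 103  86  80  98]
48 Z [36. 36. 36. 38. 38.] g [125 117 114 114 106]
50 Z [35. 38. 36. 37. 38.] g [114 114 116 120 115]
52 Z [35. 37. 36. 37. 36.] g [118 119 120 116 117]
54 Z [37. 37. 36. 36. 36.] g [121 122 117 120 116]
56 Z [37. 36. 37. 37. 38.] g [119 121 123 123 122]
58 Z [37. 38. 38. 37. 39.] g [121 121 123 122 123]
60 Z [36. 37. 36. 37. 35.] g [100 106 113 118 124]
62 Z [24. 29. 33. 34. 38.] g [ 64  68  79  89 102]
64 Z [11. 14. 19. 23. 29.] g [64 63 63 62 69]
66 Z [-2. -2.  4. 10. 10.] g [80 66 60 59 75]
68 Z [-1. -2. -2. -2. -3.] g [82 79 71 72 88]
70 Z [-1. -0. -1. -2. -1.] g [91 89 80 78 86]
50 [-0. -1. -1. -1. 38. 35. 36. 35. 38.] [37. 36. 37. 36. 38. 38. 36. -0. -2. -1.]
53 [-2. -1. -1. -2. 36. 37. 36. 37. 37.] [37. 37. 37. 37. 36. 37. 37. -1. -1. -2.]
plate top ((617.487060546875, -72.56349182128906), (12.487933158874512, 79.50274658203125), 9.931286811828613)
```

```bash
python3 -m crank '[[[1,0.5,-0.8,3,-4],[1,0.94,-1.6,7,-8.9],[1,0.94,-1.6,11,-8.9],[1,0.94,-1.6,14,-8.9],[1,0.94,-1.6,15.4,-8.9],[1,0.94,-1.6,15.4,-8.9],[1,0.94,-1.6,15.4,-8.9],[1,0.94,-1.6,15.4,-8.9],[1,0.94,-1.6,15.4,-8.9],[1,0.94,-1.6,15.4,-8.9]]]'
python3 - <<'E'
from h import *
o=st(); rows(o,[(490.9,-76.2,8,20.3)])
E
```

```text
time: 23.45
tool_pos: [491.3, -76.4, 90.5]
tcp_rot: [3.141, -0.001, 0.355]
contact_force: [0.0, 0.1, 0.5]
grip_width: 91.6
finger_force: 0.0
t 23.45 tcp [491.3 -76.4  90.5] yaw [ 1.7994e+02 -8.0000e-02  2.0320e+01] F [0.  0.1 0.5] w 91.6 ff 0.0 q [-0.31  0.45  1.78  0.    0.91  0.91]
(490.9, -76.2, 8, 20.3) -> [-0.05 -0.04  8.25] turn 0.0
```

```bash
python3 -m crank '[[[1,0,0,2.5,0],[1,0,0,5,0],[1,0,0,7,0],[1,0,0,8,0],[1,0,0,8.2,0],[1,0,0,8.2,0],[1,0,0,8.2,0],[1,0,0,8.2,0],[1,0,0,8.2,0],[1,0,0,8.2,0]]]'
python3 -m crank '[[[0.5,0,0,0,0],[0.5,0,0,0,0],[0.5,0,0,0,0],[0.5,0,0,0,0],[0.5,0,0,0,0],[0.5,0,0,0,0],[0.5,0,0,0,0],[0.5,0,0,0,0],[0.5,0,0,0,0],[0.5,0,0,0,0]]]'
python3 - <<'E'
from h import *
o=st(); u=np.array([np.cos(np.radians(9.9)),np.sin(np.radians(9.9))]); F=np.array([611.6,-73.6])
rows(o,[(*(F-(22+k)*u),o["tool_pos"][2],9.9) for k in (15,3)])
E
```

```text
time: 24.45
tool_pos: [491.1, -76.3, 8.1]
tcp_rot: [3.141, -0.001, 0.355]
contact_force: [0.8, -0.6, 0.5]
grip_width: 91.8
finger_force: 0.0
time: 25.45
tool_pos: [490.7, -76.1, 7.6]
tcp_rot: [-3.141, 0.0, 0.355]
contact_force: [-1.1, 3.2, 1.4]
grip_width: 60.1
finger_force: 30.0
t 25.45 tcp [490.7 -76.1   7.6] yaw [-1.7998e+02  1.0000e-02  2.0310e+01] F [-1.1  3.2  1.4] w 60.1 ff 30.0 q [-0.31  0.59  1.85  0.    0.71  0.91]
(np.float64(575.1509549322734), np.float64(-79.96137671033814), np.float64(7.638286294236428), 9.9) -> [ 7.78  3.29 -0.  ] turn 10.4
(np.float64(586.9722668461307), np.float64(-77.89822750698524), np.float64(7.638286294236428), 9.9) -> [ 8.96  3.51 -0.  ] turn 10.4
```

```bash
python3 -m crank '[[[0.5,0.9,0.4,0,1.3],[0.5,1.9,0.8,0,2.6],[0.5,2.9,1.2,0,3.9],[0.5,3.9,1.6,0,5.2],[0.5,4.9,2.1,0,6.5],[0.5,5.9,2.5,0,7.8],[0.5,6.9,2.9,0,9.1],[0.5,7.8,3.3,0,10.4],[0.5,7.8,3.3,0,10.4],[0.5,7.8,3.3,0,10.4]]]'
python3 - <<'E'
from h import *
o=st(); im,d=bot.capture("wrist"); save("w7.png",im); np.savez("pics/w7.npz",im=im,d=d,pos=o["tool_pos"],rot=o["tcp_rot"])
u=np.array([np.cos(np.radians(9.9)),np.sin(np.radians(9.9))]); F=np.array([611.6,-73.6])
rows(o,[(*(F-(22+k)*u),o["tool_pos"][2],9.9) for k in (0,-10,-17)])
K,T=cam("wrist",o); M=R.from_euler('xyz',o["tcp_rot"]).as_matrix(); P=(cloud(K,T,d)-o["tool_pos"])@M
E
```

```text
time: 26.45
tool_pos: [576.3, -80.4, 7.7]
tcp_rot: [3.141, -0.002, 0.173]
contact_force: [2.0, 1.1, -2.0]
grip_width: 59.7
finger_force: 30.0
t 26.45 tcp [576.3 -80.4   7.7] yaw [ 1.7995e+02 -1.1000e-01  9.9400e+00] F [ 2.   1.1 -2. ] w 59.7 ff 30.0 q [-0.27  0.69  1.6   0.    0.84  1.13]
(np.float64(589.927594824595), np.float64(-77.38244020614701), np.float64(7.721815294768435), 9.9) -> [ 1.39 -0.06  0.  ] turn 0.0
(np.float64(599.7786880861428), np.float64(-75.66314920335292), np.float64(7.721815294768435), 9.9) -> [ 2.39 -0.06  0.  ] turn 0.0
(np.float64(606.6744533692262), np.float64(-74.45964550139705), np.float64(7.721815294768435), 9.9) -> [ 3.09 -0.06  0.01] turn 0.0
```

View pics/w7.png

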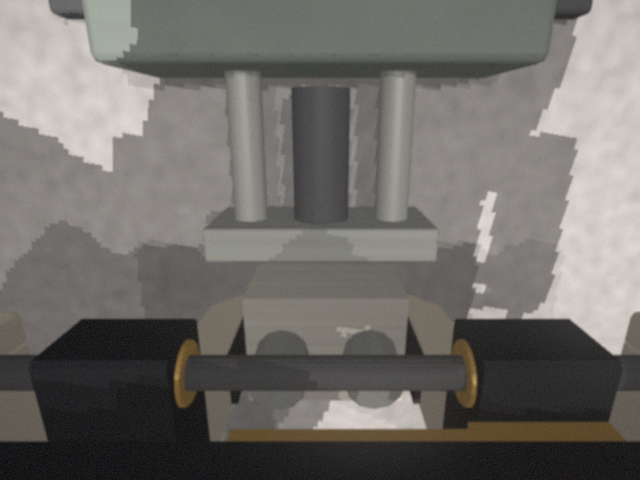

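The plate (columns 205–437, face edge row 261) and the block (columns 242–409, front edge row 297) are parallel. They are centred within about 1.5 mm, with a gap of about 13 mm. I'll push in gently.

```bash
python3 -m crank '[[[0.5,0.3,0,0,0],[0.5,0.6,-0.1,0,0],[0.5,0.9,-0.1,0,0],[0.5,1.2,-0.1,0,0],[0.5,1.4,-0.1,0,0],[0.5,1.6,-0.1,0,0],[0.5,1.8,-0.1,0,0],[0.5,2,-0.1,0,0],[0.5,2,-0.1,0,0],[0.5,2,-0.1,0,0]]]'
python3 -m crank '[[[0.5,0.1,0,0,0],[0.5,0.2,0,0,0],[0.5,0.3,0,0,0],[0.5,0.4,0,0,0],[0.5,0.5,0,0,0],[0.5,0.5,0,0,0],[0.5,0.5,0,0,0],[0.5,0.5,0,0,0],[0.5,0.5,0,0,0],[0.5,0.5,0,0,0]]]'
```

```text
time: 27.5
tool_pos: [592.9, -75.7, 7.7]
tcp_rot: [-3.141, 0.004, 0.174]
contact_force: [-7.0, -1.6, 6.3]
grip_width: 59.6
finger_force: 30.0
time: 28.5
tool_pos: [596.8, -75.0, 7.7]
tcp_rot: [-3.14, 0.007, 0.174]
contact_force: [-10.8, -2.1, 8.5]
grip_width: 59.8
finger_force: 30.0
```

```bash
python3 -m crank '[[[0.5,0.1,0,-0.05,0],[0.5,0.2,0,-0.1,0],[0.5,0.3,0,-0.1,0],[0.5,0.4,0,-0.1,0],[0.5,0.5,0,-0.1,0],[0.5,0.6,0,-0.1,0],[0.5,0.7,0,-0.1,0],[0.5,0.7,0,-0.1,0],[0.5,0.7,0,-0.1,0],[0.5,0.7,0,-0.1,0]]]'
cat > m8.py <<'E'
from h import *
o=st(); im,d=bot.capture("wrist"); save("w8.png",im); K,T=cam("wrist",o); P=cloud(K,T,d)
u=np.array([np.cos(np.radians(9.9)),np.sin(np.radians(9.9))]); n=np.array([-u[1],u[0]]); F=np.array([611.6,-73.6])
print("tcp along u rel. rest face +22:",(o["tool_pos"][:2]-F)@u+22,"lateral",(o["tool_pos"][:2]-F)@n)
Q=np.dstack([(P[...,:2]-F)@u,(P[...,:2]-F)@n,P[...,2]])
q=Q[:330,150:500].reshape(-1,3); q=q[(abs(q[:,1])<45)&(q[:,0]>-15)&(q[:,0]<45)&(q[:,2]>33.5)&(q[:,2]<41)]
h,e=np.histogram(q[:,0],bins=np.arange(-15,46,2)); print(list(zip(e.astype(int),h)))
top=Q[...,:][(Q[...,2]>33)&(Q[...,2]<41)&(Q[...,0]>-45)&(Q[...,0]<15)&(abs(Q[...,1])<29)]; print("top z by x",[(x,np.median(top[abs(top[:,0]-x)<2.5][:,2]).round(1)) for x in range(-15,15,5) if (abs(top[:,0]-x)<2.5).sum()>20])
E
python3 m8.py
```

```text
time: 29.5
tool_pos: [602.7, -73.9, 7.8]
tcp_rot: [-3.14, 0.009, 0.174]
contact_force: [-11.1, -3.9, 4.1]
grip_width: 59.9
finger_force: 30.0
t 29.5 tcp [602.7 -73.9   7.8] yaw [-179.89    0.51    9.95] F [-11.1  -3.9   4.1] w 59.9 ff 30.0 q [-0.25  0.73  1.51 -0.    0.9   1.15]
tcp along u rel. rest face +22: 13.19643812806641 lateral 1.1831590440385433
[(np.int64(-15), np.int64(0)), (np.int64(-13), np.int64(0)), (np.int64(-11), np.int64(0)), (np.int64(-9), np.int64(0)), (np.int64(-7), np.int64(0)), (np.int64(-5), np.int64(0)), (np.int64(-3), np.int64(0)), (np.int64(-1), np.int64(219)), (np.int64(1), np.int64(1224)), (np.int64(3), np.int64(944)), (np.int64(5), np.int64(794)), (np.int64(7), np.int64(805)), (np.int64(9), np.int64(824)), (np.int64(11), np.int64(665)), (np.int64(13), np.int64(807)), (np.int64(15), np.int64(1140)), (np.int64(17), np.int64(1195)), (np.int64(19), np.int64(1165)), (np.int64(21), np.int64(1212)), (np.int64(23), np.int64(1493)), (np.int64(25), np.int64(616)), (np.int64(27), np.int64(0)), (np.int64(29), np.int64(0)), (np.int64(31), np.int64(0)), (np.int64(33), np.int64(0)), (np.int64(35), np.int64(0)), (np.int64(37), np.int64(0)), (np.int64(39), np.int64(0)), (np.int64(41), np.int64(0)), (np.int64(43), np.int64(0))]
top z by x [(-10, np.float64(35.0)), (-5, np.float64(35.1)), (0, np.float64(35.2)), (5, np.float64(34.9)), (10, np.float64(34.9))]
```

View pics/w8.png

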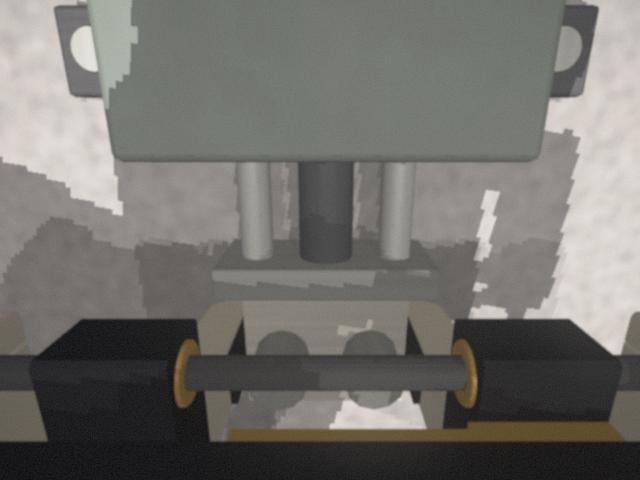

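The block is flush and square on the plate, which is about 13.5 mm back. It needs roughly 3.5 mm more.

```bash
python3 -m crank '[[[0.5,0.1,0,0,0],[0.5,0.2,0,-0.05,0],[0.5,0.3,0,-0.05,0],[0.5,0.35,0,-0.05,0],[0.5,0.35,0,-0.05,0],[0.5,0.35,0,-0.05,0],[0.5,0.35,0,-0.05,0],[0.5,0.35,0,-0.05,0],[0.5,0.35,0,-0.05,0],[0.5,0.35,0,-0.05,0]]]'
python3 -m crank '[[[0.5,0,0,0,0],[0.5,0,0,0,0],[0.5,0,0,0,0],[0.5,0,0,0,0],[0.5,0,0,0,0],[0.5,0,0,0,0],[0.5,0,0,0,0],[0.5,0,0,0,0],[0.5,0,0,0,0],[0.5,0,0,0,0]]]'
python3 m8.py
```

```text
time: 30.55
tool_pos: [605.6, -73.4, 7.9]
tcp_rot: [-3.139, 0.01, 0.174]
contact_force: [-13.1, -3.4, 3.4]
grip_width: 59.8
finger_force: 30.0
time: 31.55
tool_pos: [605.5, -73.4, 7.8]
tcp_rot: [-3.139, 0.01, 0.174]
contact_force: [-12.1, -3.8, 2.9]
grip_width: 59.6
finger_force: 30.0
t 31.55 tcp [605.5 -73.4   7.8] yaw [-179.87    0.59    9.95] F [-12.1  -3.8   2.9] w 59.6 ff 30.0 q [-0.25  0.74  1.5  -0.    0.91  1.15]
tcp along u rel. rest face +22: 16.057020872763992 lateral 1.2064280806175964
[(np.int64(-15), np.int64(0)), (np.int64(-13), np.int64(0)), (np.int64(-11), np.int64(0)), (np.int64(-9), np.int64(0)), (np.int64(-7), np.int64(0)), (np.int64(-5), np.int64(0)), (np.int64(-3), np.int64(0)), (np.int64(-1), np.int64(0)), (np.int64(1), np.int64(8)), (np.int64(3), np.int64(696)), (np.int64(5), np.int64(1350)), (np.int64(7), np.int64(776)), (np.int64(9), np.int64(809)), (np.int64(11), np.int64(808)), (np.int64(13), np.int64(825)), (np.int64(15), np.int64(498)), (np.int64(17), np.int64(1143)), (np.int64(19), np.int64(1165)), (np.int64(21), np.int64(1189)), (np.int64(23), np.int64(1200)), (np.int64(25), np.int64(1237)), (np.int64(27), np.int64(1399)), (np.int64(29), np.int64(0)), (np.int64(31), np.int64(0)), (np.int64(33), np.int64(0)), (np.int64(35), np.int64(0)), (np.int64(37), np.int64(0)), (np.int64(39), np.int64(0)), (np.int64(41), np.int64(0)), (np.int64(43), np.int64(0))]
top z by x [(-5, np.float64(35.0)), (0, np.float64(35.2)), (5, np.float64(35.1)), (10, np.float64(34.9))]
```

```bash
python3 -c "
from plant import bot
print(bot.close_job())"
```

```text
the job is handed in; nothing more can be done
None
```

The job is handed in: both headed pins are seated in the block, and the arm is still holding it flat, square and central (about 1 mm off) against the stop plate, which is about 16–17 mm back (about 10 N by the spring rate).

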